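Seat the filter cell on the light meter and hold it home

ROBOT

A 6-joint arm with a two-finger parallel gripper is mounted at the origin on a cart in front of the work surface, level with it; the furniture and walls round the work are solid. World frame = base frame: x ahead of the robot, y to its left, z up, the work surface at z = 0. Lengths are in m, angles in rad, forces in N, time in s.
With the tool pointing down it reaches from about 0.25 to 0.725 m from the base axis. Payload 4 kg.
Tool frame: the origin (TCP) lies between the finger pads; the fingertips stand 8 mm ahead of it and the grasp point (between the pads) lies 11 mm behind it; z points along the fingers, y is the line along which they close (so a half turn about z gives the same grasp; the last joint's range is limited). The gripper opens to 85 mm and grips with 20 to 120 N. Pads are 22 mm wide; open, the fingers measure 114 mm over their backs; the gripper's body (76 mm by 85 mm) begins 54 mm behind the grasp point. The pads swing forward as they close: fully open they stand 13 mm farther back than shut.
Start: joints at [-1.105, 0.241, 0.005, 1.335, 0, 1.571], TCP at [0.225, -0.447, 0.239] pointing down, gripper open.
Joint ranges: [-2.72, 2.72], [-1.05, 1.87], [-1.09, 1.28], [-1.99, 2.15], [-1.42, 1.44], [-3.14, 3.14]. Speed limits (rad/s): [2.79, 2.79, 3.14, 3.14, 3.14, 3.14].

INTERFACE

Orientations are given as a unit quaternion [x, y, z, w].
In Python, from workcell import status, viewer, bot gives the robot as it stands.
- The arm moves only by the tool servo_tool, never from a script. Its argument "commands" is a list of rows, each a list of 5 numbers: the finger opening in mm, from 0 to 85.4, then the shift along the tool's x, y, z in mm, then the turn about the tool's z in rad. A call has 1 to 20 rows; each row shifts and turns the commanded pose from where the row before left it, along the tool's axes as they then stand; what a row does not reach is not made up. A row lasts 1/8 s, in which the tool goes at most 62.5 mm and 10.7 degrees, less where a joint would pass 70% of its speed; a pose out of reach is approached as far as the arm can. A call is refused whole if a number of a shift passes 62.5 or a number of a turn 0.188, either way. A call with a gripper value outside its range is refused whole. The fingers move at their own pace and stop on an object; the grip force is fixed at half the most. Time passes only in rows, so rows that do not move let the fingers close. It gives the time, the measured TCP pose, the force, the opening and the grip force at its end, in the units of the state.
- status.get_obs(): the state, without advancing time (a new reading comes with each control period).
- viewer.camera(name): name is "scene" or "top"; returns (picture, depth): 480x640x3 uint8, red, green, blue; 480x640 float32, m along the optical axis (not along the pixel's ray), 0 where there is no reading.
- viewer.get_calibration(name): a dict with "camera_matrix" (3x3 intrinsics, pixels), "distortion" ([k1, k2, p1, p2, k3] as OpenCV has them; the pictures are not rectified), "R" (3x3) and "t" (3): a world point X has camera coordinates R X + t. Camera axes: x right, y down, z forward; pixel columns grow to the right and rows downward; lengths in m; the calibration is good to about 2 mm. A picture is of the moment at which its call begins. get_calibration takes no time and is no camera call.
- bot.job_done(): hands the job in; it is judged then, once.
Trained networks look in the newest picture that a camera, given by its name, has taken for a name from the list of things; names that differ only in an ending like _2 or _b are one class to them, and where a whole thing is asked for, a point or a joint stands for the part that bears it (a point fixed in the world has none). Each returns a list of dicts, best first, with "p" (0 to 1); they miss things now and then, are a little off and sometimes report something else, mostly with a low value. They report only what shows in the picture. A call takes as long as a camera call.
- viewer.masks_of(camera, label): "mask" (480x640 bool, what is visible of it) and "pixel" ([row, column] in pixels, amid what is visible of it).
- viewer.spot_point(camera, label): "pixel" ([row, column] in pixels: a listed point, or the origin of a listed thing).
The state is a dict: "clock": time; "joint_pos": joint angles; "joint_vel": joint speeds; "tau": joint torques, N m; "eef_pos": TCP position; "tool_rot": TCP orientation; "ft_force": force on the tool from outside, world axes, zero at the start; "ft_torque": the same for the moment, N m; "grip_width": finger opening in m; "grasp_force": force on a finger pad.
Only numpy, scipy, OpenCV 4.12 (cv2) and the standard library are available. Lean on these libraries where they do the work, as an engineer would, in place of code of your own. Each camera call takes 0.05 s, during which the arm holds its last target. There are 200 camera calls.

TASK

Pry the light meter's dust cover up with the flat screwdriver (there is a notch for the blade under the cover's edge), swing the cover over past upright, and lay the screwdriver back down on the desk. Then set the knurled filter cell on the meter's round mount, turn it until its hidden keyways drop over the pins, push it fully home against the sprung seat, and finish while still gripping it and holding it pressed home, as for taking a reading. Leave the other things on the desk where they are.

Things in the scene. Friction and masses are not known exactly. Their poses are not given: they have to be found in the camera images.
- meter: Bench light meter: fixed dark grey case 110 x 132 mm, aluminium deck 58 mm above the desk, dark dust cover. Origin on the desk below the mount's axis; z up, +y to the display panel and pry notch (front left), -y to the hinge; spans x -55..55, y -78..54 mm. A vice, 150 mm high, stands before it to the right; a boom hangs from 0.3 m up above x = 0.62: come from the front.
- mount_axis (a point): Point on the meter's deck (58 mm up) on the axis of the mount; axes as the meter's. Round the mount lies the sprung seat, a steel ring of 54 mm; the deck around it is flat and free once the cover is open.
- spigot_top (a point): Top centre of the mount's spigot, 22 mm above the deck: upright, aluminium, 35 mm in diameter, tapered over its last 4 mm to 30 mm. Three brass pins 120 deg apart, 4 mm thick, stand out of it to 22 mm from the axis, their tops 14.5 mm above the deck. The pins' heading differs each time. Axes as the meter's.
- cover_hinge (a point): Middle of the dust cover's hinge line, 58 mm from the mount's axis on the meter's -y side, 63 mm above the desk; axes as the meter's, the hinge runs along x.
- cover_angle (a joint): Opening angle of the dust cover, rad: 0 shut, 1.57 upright, 2.1 its stop. A stiff hinge (about 0.1 N m) that stays where it is left; the +y edge goes up and over towards the meter's -y.
- dust_cover: The dust cover, a dark shell 72 mm wide (x), 94 mm deep (y), open below, 2.5 mm walls, its top 88 mm above the desk when shut. Origin on the hinge line; axes as the meter's when shut; it covers y 6..100 mm from the hinge. In the middle of its +y wall, at the deck, is a pry notch 30 mm wide and 9 mm high, too low for a finger.
- pry_edge (a point): Middle of the notch's upper edge, on the outer face of the cover's +y wall: 100 mm from the hinge line, 9.5 mm above the deck when shut. Moves with the cover. A blade laid in level, 4.7 mm above the deck and 8 mm past this face, and carried round the hinge opens the cover.
- seat (a joint): How far the sprung seat is pressed down, m: 0 free, 0.004 with the filter cell fully home. It pushes back with about 3 N at first, 6 N when home, and lifts the cell if it is let go.
- filter_cell: Filter cell: black knurled collar, 52 mm in diameter, 24 mm high, 0.06 to 0.12 kg, orange glass on top, upright on the desk. Origin at the centre of its underside, z up its axis. Bore 37 mm, 17 mm deep. A vice jaw (to 150 mm high) is 25 to 65 mm to its right, a 25 mm high board in front of it: grip it with the fingers before and behind it, opened 65 mm at most.
- cell_top (a point): Top centre of the filter cell. Three hidden keyways 120 deg apart, 10 mm wide, are cut in its bore from below; their place round the collar is not visible and not given. Unkeyed it stops on the pins, underside 14.5 mm above the deck; keyed (free play +-8 deg) it drops, meets the seat at 9 mm and is home at 5 mm, on the spigot's top.
- screwdriver: Flat-bladed screwdriver, 170 mm long, red handle 20 mm thick, lying on the desk with its tip away from the robot, its axis level, about 12 mm above the desk. Origin near the middle of its length, at its underside; its own -y points to the tip.
- blade_tip (a point): End of the screwdriver's blade, 6 mm wide and 2.4 mm thick; the shaft behind it is 5.4 mm thick.
- grip (a point): Point on the screwdriver's axis in the thick of the handle, 137 mm behind the blade's end: grip here across the handle.
- solder_spool: Bystander: blue solder spool, 50 mm in diameter, 30 mm high, behind the meter. Origin at its foot.
- panel_meter: Bystander: white panel meter standing on edge, 50 x 58 x 54 mm, behind the meter. Origin at its foot.
- circuit_board: Bystander: small green circuit board, 42 x 70 x 8 mm, at the back. Origin at its underside.
- relay: Bystander: yellowish relay, 23 x 29 x 36 mm, at the back left. Origin at its foot.
- pliers: Bystander: red-handled pliers, 169 mm long, on the right of the desk. Origin at their underside.

How it is judged:
By the outcome, as a careful person would: the job done as asked, in the order asked, and still so for the second after the job is handed in, while the arm keeps its last pose, push and grip.
It also fails if it takes over 64 s, if anything falls off the work surface, if the arm or the gripper's body presses on something with over 40 N, if the wrist force passes 120 N, or if a joint passes its speed limit or range.

## Working session

There is one attempt and no reset: what is moved stays moved. The work goes in short steps, Python scripts to look and compute and a tool call to move; the robot and the scene stay as the last step left them, time stands still between calls to the robot, and variables do not carry over. Pictures are saved under pics/ and viewed, at most 10 in all, crops included, and the job is handed in when it is done.

Besides the shell and the picture viewer there is one more tool, called after "Emit:" as name([rows], argument=value, ...), one row to a line, values as JSON. servo_tool: Moves the arm, as the interface text tells. Its arguments: {"type":"object","properties":{"commands":{"type":"array"}},"required":["commands"]}

```bash
mkdir -p pics; ls; cat > h.py <<'E'
import numpy as np, cv2
from workcell import status, viewer, bot
def ray(cam,px):
    c=viewer.get_calibration(cam);K=np.array(c["camera_matrix"]);d=np.array(c["distortion"])
    R=np.array(c["R"]);t=np.array(c["t"])
    u=cv2.undistortPoints(np.array([[[px[1],px[0]]]],float),K,d)[0,0]
    return R,t,np.array([u[0],u[1],1.])
def at_z(cam,px,z):
    R,t,v=ray(cam,px);o=-R.T@t;w=R.T@v
    return o+w*(z-o[2])/w[2]
def at_d(cam,px,d):
    R,t,v=ray(cam,px);return R.T@(v*d-t)
def cloud(cam,depth,mask):
    c=viewer.get_calibration(cam);K=np.array(c["camera_matrix"]);d=np.array(c["distortion"])
    R=np.array(c["R"]);t=np.array(c["t"])
    r,q=np.nonzero(mask&(depth>0));u=cv2.undistortPoints(np.stack([q,r],-1).astype(float)[:,None],K,d)[:,0]
    z=depth[r,q];P=np.c_[u*z[:,None],z];return (P-t)@R
def proj(cam,X):
    c=viewer.get_calibration(cam)
    p,_=cv2.projectPoints(np.array(X,float).reshape(-1,1,3),cv2.Rodrigues(np.array(c["R"]))[0],np.array(c["t"],float),np.array(c["camera_matrix"]),np.array(c["distortion"]))
    return p[:,0]
def save(n,a): cv2.imwrite(f"pics/{n}.png",a[...,::-1])
E
python3 - <<'E'
from h import *
print(status.get_obs())
np.set_printoptions(precision=4,suppress=True)
for cam in("scene","top"):
    im,d=viewer.camera(cam);save(cam+"0",im)
    np.save(cam+"0.npy",d)
    c=viewer.get_calibration(cam);print(cam,-np.array(c["R"]).T@c["t"],c["camera_matrix"][0])
    for l in["mount_axis","cover_hinge","pry_edge","dust_cover","meter","filter_cell","cell_top","screwdriver","blade_tip","grip","spigot_top"]:
        for r in viewer.spot_point(cam,l)[:2]:
            px=r["pixel"];dd=d[int(px[0]),int(px[1])];print(l,round(r["p"],2),np.array(px),at_d(cam,px,dd))
E
```

```text
pics
{'clock': 0.0, 'joint_pos': array([-1.10499756e+00,  2.41417617e-01,  3.71448223e-03,  1.33518150e+00,
        2.37323506e-06,  1.57080782e+00]), 'joint_vel': array([ 0.00050088,  0.00029316, -0.0012223 ,  0.00129803, -0.00018735,
       -0.00021024]), 'tau': array([-3.33963044e-04, -3.72319651e+01,  2.52405918e+01,  1.69858657e-02,
        8.33772816e-06,  7.90713415e-06]), 'eef_pos': array([ 0.22429359, -0.44618348,  0.23840689]), 'tool_rot': array([ 9.73002105e-01,  2.30793876e-01, -2.39841291e-04, -1.01623447e-03]), 'ft_force': array([ 0.01626266, -0.21951241, -0.33654752]), 'ft_torque': array([ 0.02766594, -0.00679524, -0.00257258]), 'grasp_force': 0.0, 'grip_width': 0.08518144163545457}
scene [0.0655 0.4512 0.6446] [535.755    0.     315.4592]
cover_hinge 0.74 [208.7 380.2] [ 0.5912 -0.0445  0.0892]
pry_edge 0.84 [244.6 374. ] [0.5418 0.0085 0.0713]
dust_cover 0.63 [210.1 374.8] [0.0655 0.4512 0.6446]
dust_cover 0.63 [298.1 364.9] [0.4928 0.0636 0.023 ]
meter 0.85 [257.5 375.1] [0.5305 0.0141 0.0546]
filter_cell 0.95 [308.5 362.4] [0.4796 0.079  0.0207]
cell_top 0.64 [300.
[... 182 characters left out ...]
  0.     332.6449]
mount_axis 0.63 [244.6 381.9] [ 0.5629 -0.0215  0.0914]
cover_hinge 0.63 [224.7 403.2] [ 0.6104 -0.0716  0.055 ]
pry_edge 0.7 [256.1 367.7] [0.5415 0.0075 0.0737]
dust_cover 0.58 [223.  399.4] [ 0.6119 -0.0621  0.0679]
meter 0.88 [248.9 380.7] [ 0.5545 -0.0191  0.0872]
meter 0.67 [279.7 339.7] [0.497  0.0673 0.0177]
filter_cell 0.67 [283.3 338.1] [0.489  0.071  0.0192]
cell_top 0.66 [280.6 340.5] [0.4948 0.0656 0.02  ]
cell_top 0.54 [178.8 290.2] [0.6384 0.1442 0.3421]
screwdriver 0.58 [255.4 295.8] [0.5533 0.1641 0.0111]
blade_tip 0.54 [214.9 300. ] [0.6472 0.155  0.0001]
grip 0.95 [277.1 297.5] [0.5046 0.1604 0.0136]
spigot_top 0.7 [245.  380.8] [ 0.5626 -0.0195  0.0881]
```

View pics/scene0.png

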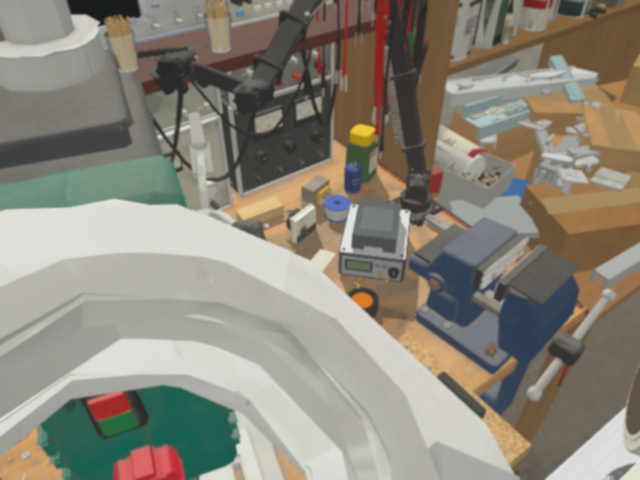

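View pics/top0.png

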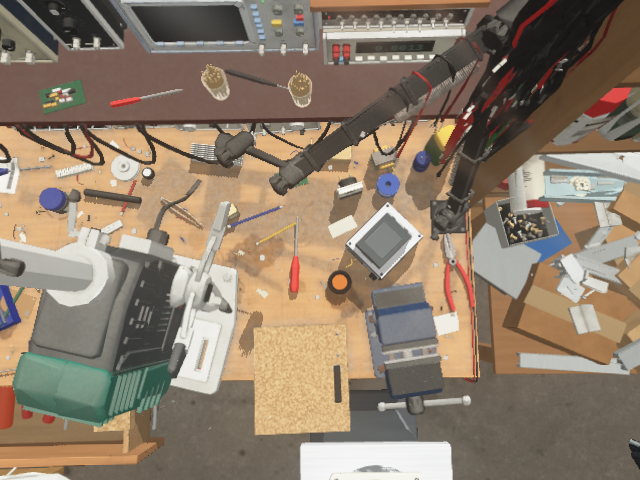

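The scene view shows the meter at about (375,245) with the cell at (362,300). The top view shows the meter at (384,241), the cell at (340,283), and the screwdriver from tip (297,215) to handle (295,275). The vice is at (405,340). Next I'll fit the geometry.

```bash
python3 - <<'E'
from h import *
np.set_printoptions(precision=4,suppress=True)
im,d=viewer.camera("top"); 
full=np.ones(d.shape,bool)
P=cloud("top",d,full)
def rect(Q):
    r=cv2.minAreaRect((Q[:,:2]*1000).astype(np.float32));return r,cv2.boxPoints(r)
near=(abs(P[:,0]-.5625)<.1)&(abs(P[:,1]+.02)<.1)
for lo,hi in((.08,.1),(.048,.1)):
    Q=P[near&(P[:,2]>lo)&(P[:,2]<hi)]
    # restrict connected: use meter distance
    Q=Q[np.hypot(Q[:,0]-.5625,Q[:,1]+.02)<.1]
    print(len(Q),np.median(Q[:,2]),*rect(Q))
for l in("meter","dust_cover","screwdriver","filter_cell"):
  for cam in("top",):
    for m in viewer.masks_of(cam,l)[:1]:
        mk=m["mask"];r=cv2.minAreaRect(np.argwhere(mk)[:,::-1].astype(np.float32))
        Q=cloud(cam,d,mk);print(l,m["p"],mk.sum(),r,np.median(Q,0),Q.min(0),Q.max(0))
        if l=="screwdriver":
            Z=np.array([at_z(cam,p,.012) for p in np.argwhere(mk)]);c=Z.mean(0);w,v=np.linalg.eigh(np.cov((Z-c)[:,:2].T));a=v[:,1];s=(Z-c)[:,:2]@a
            print("axis",a,"ends",c[:2]+a*s.min(),c[:2]+a*s.max())
            h=Z[np.argsort(Z[:,0])];print("handle mid",h[h[:,0]<.53].mean(0), "shaft mid",h[h[:,0]>.58].mean(0))
        if l=="filter_cell":
            T=Q[Q[:,2]>.015];print("top",T.mean(0),np.median(T[:,2]),cv2.minEnclosingCircle((T[:,:2]*1000).astype(np.float32)))
# surroundings heights map near cell
for x in np.arange(.60,.38,-.02):
    print("%.2f"%x,[int(1000*np.max(P[(abs(P[:,0]-x)<.01)&(abs(P[:,1]-y)<.01)][:,2],initial=-1)) for y in np.arange(.20,-.15,-.02)])
E
python3 - <<'E'
import cv2
a=cv2.imread('pics/top0.png')[190:310,270:430];cv2.imwrite('pics/c1.png',cv2.resize(a,None,fx=5,fy=5,interpolation=cv2.INTER_CUBIC))
E
```

```text
1677 0.08874720905706227 ((547.8997802734375, -31.062034606933594), (160.6945343017578, 113.79139709472656), 16.512643814086914) [[ 454.695     0.6503]
 [ 487.0375 -108.448 ]
 [ 641.1046  -62.7743]
 [ 608.762    46.324 ]]
3251 0.0846885322370254 ((548.858642578125, -33.250274658203125), (157.56283569335938, 169.61314392089844), 44.261146545410156) [[ 433.249   -27.4986]
 [ 551.6271 -148.9698]
 [ 664.4683  -39.002 ]
 [ 546.0902   82.4692]]
meter 0.91 3225 ((381.75006103515625, 241.75003051757812), (50.20458221435547, 66.46803283691406), 45.0) [ 0.5724 -0.0246  0.0673] [ 0.496  -0.1108 -0.0031] [0.6603 0.0524 0.0956]
dust_cover 0.8 1646 ((382.25006103515625, 239.75003051757812), (35.35533905029297, 48.790367126464844), 45.0) [ 0.5732 -0.0233  0.0883] [ 0.5173 -0.079   0.0546] [0.6309 0.0341 0.0956]
screwdriver 0.88 404 ((295.2980041503906, 255.03990173339844), (8.58927059173584, 72.25973510742188), 2.862405300140381) [0.5263 0.1655 0.0153] [ 0.4739  0.1571 -0.0044] [0.636  0.1781 0.0243]
axis [-0.9986  0.0533] ends [0.6356 0.161 ] [0.4741 0.1696]
handle mid [0.5022 0.1681 0.012 ] shaft
[... 370 characters left out ...]
2, 91, 95, 92, 93, 92, 91, 62, 55, 30]
0.56 [5, 11, 18, 5, 6, 6, 9, 55, 89, 92, 94, 92, 94, 93, 63, 60, 5, 7]
0.54 [5, 17, 21, 6, 4, 5, 4, 5, 50, 90, 92, 94, 92, 63, 61, 4, 6, 7]
0.52 [6, 22, 24, 7, 4, 11, 27, 27, 5, 54, 91, 93, 63, 58, 7, 5, 5, 6]
0.50 [6, 21, 22, 6, 6, 30, 27, 26, 28, 26, 54, 62, 60, 3, 5, 7, 4, 4]
0.48 [4, 22, 22, 5, 6, 28, 27, 28, 27, 5, 102, 99, 102, 111, 114, 113, 6, 5]
0.46 [5, 5, 5, 6, 6, 5, 25, 27, 5, 5, 114, 116, 114, 116, 116, 115, 5, 5]
0.44 [4, 4, 5, 5, 6, 5, 6, 5, 6, 17, 116, 124, 127, 131, 149, 150, 99, 5]
0.42 [6, 5, 5, 4, 6, 4, 4, 7, 5, 22, 151, 152, 154, 154, 157, 157, 91, 6]
0.40 [30, 29, 30, 29, 30, 31, 30, 30, 5, 23, 154, 154, 155, 156, 157, 156, 153, 4]
```

View pics/c1.png

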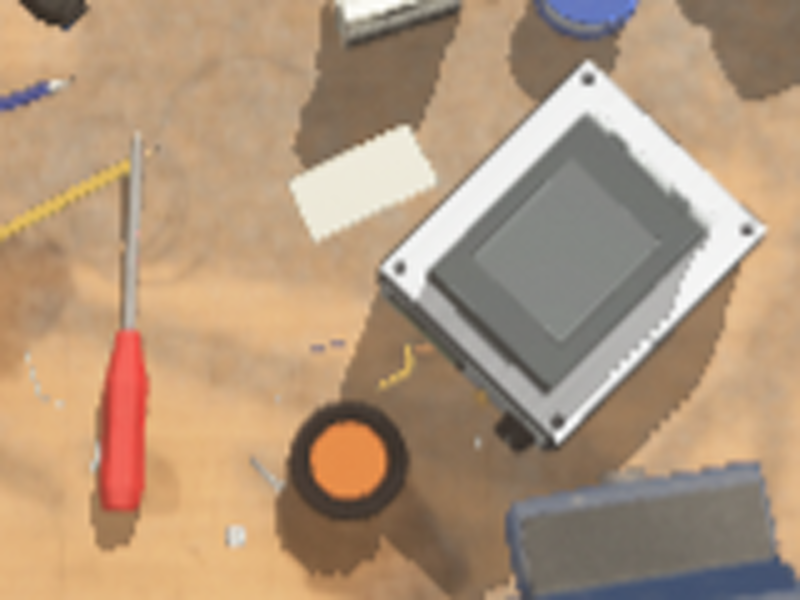

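The crop shows the deck corners at about (590,60), (768,230), (552,447) and (380,272). The front panel is on the lower-left edge, and the cover is shut. I'll fit the meter pose now, and make a small test move towards the screwdriver, which is needed anyway.

```bash
python3 - <<'E'
from h import *
from scipy.optimize import least_squares
np.set_printoptions(precision=4,suppress=True)
uv=np.array([(590,60),(768,230),(552,447),(380,272)],float)
px=(uv+.5)/5-.5+[270,190]
C=np.array([at_z("top",p[::-1],.058)[:2] for p in px]);print(C)
# meter: top=+x,-?  y: panel edge = bottom..left
M=np.array([(55,-78),(-55,-78),(-55,54),(55,54)])/1000.
for perm in ([0,1,2,3],):
    # left & bottom corners lie on +y; +x is 90deg cw from +y seen from above
    yv=(C[2]+C[3]-C[0]-C[1]);yaw0=np.arctan2(yv[1],yv[0])-np.pi/2
    def f(p):
        c,s=np.cos(p[2]),np.sin(p[2]);W=M@np.array([[c,s],[-s,c]])+p[:2]
        return min([(W[list(q)]-C).ravel() for q in([0,1,2,3],[1,0,3,2])],key=lambda e:(e**2).sum())
    r=least_squares(f,[.56,-.02,yaw0]);print("meter pose",r.x,"res mm",r.fun*1000)
uv=np.array([(588,113),(708,232),(550,390),(430,272)],float);px=(uv+.5)/5-.5+[270,190]
C=np.array([at_z("top",p[::-1],.088)[:2] for p in px]);print("cover",C,C.mean(0))
yv=(C[2]+C[3]-C[0]-C[1]);print("cov yaw",np.arctan2(yv[1],yv[0])-np.pi/2,"mount est",C.mean(0)+.005*yv/np.linalg.norm(yv))
d=np.load("top0.npy")
for p in[(215,448),(200,455),(180,440),(180,290),(150,330),(130,370),(100,410)]:print(p,at_d("top",p,d[p]))
# boom: points over z>.2 in x .4-.9
P=cloud("top",d,np.ones(d.shape,bool));Q=P[(P[:,2]>.2)&(P[:,0]<.72)&(P[:,0]>.3)&(abs(P[:,1])<.35)]
for x in np.arange(.72,.3,-.02):
    q=Q[abs(Q[:,0]-x)<.01]
    if len(q): print("%.2f"%x,len(q),q.min(0),q.max(0))
E
```

```text
[[ 0.6612 -0.0394]
 [ 0.5853 -0.113 ]
 [ 0.4941 -0.018 ]
 [ 0.5703  0.0532]]
meter pose [ 0.5694 -0.0207  0.767 ] res mm [ 1.9307  0.7548 -1.4147 -2.0006 -1.7818 -1.9022  1.2658  3.148 ]
cover [[ 0.6318 -0.035 ]
 [ 0.5803 -0.0832]
 [ 0.5155 -0.0156]
 [ 0.5657  0.0328]] [ 0.5733 -0.0252]
cov yaw 0.7689751121384809 mount est [ 0.5698 -0.0216]
(215, 448) [ 0.623  -0.161   0.0895]
(200, 455) [ 0.6441 -0.1663  0.1367]
(180, 440) [ 0.7216 -0.1656  0.0017]
(180, 290) [0.6359 0.1443 0.344 ]
(150, 330) [0.677  0.0786 0.3672]
(130, 370) [0.697  0.0168 0.3977]
(100, 410) [ 0.7251 -0.0394  0.4397]
0.72 6517 [ 0.71   -0.3498  0.2029] [0.72   0.2413 0.6883]
0.70 4911 [ 0.69   -0.3496  0.2003] [0.71   0.2601 0.6879]
0.68 1705 [ 0.67   -0.1911  0.2   ] [0.69   0.2604 0.5937]
0.66 1022 [ 0.6501 -0.1759  0.2002] [0.67   0.256  0.5127]
0.64 415 [0.63   0.0986 0.3088] [0.6499 0.24   0.3864]
0.62 143 [0.6145 0.1465 0.3173] [0.63   0.1742 0.3526]
0.60 87 [0.59   0.2424 0.33  ] [0.6065 0.2578 0.3568]
0.58 166 [0.5702 0.2461 0.3237] [0.59   0.2662 0.3558]
0.56 203 [0.5501 0.2505 0.3202] [0.5699 0.2774 0.3492]
0.54 191 [0.53   0.256  0.2912] [0.5497 0.2837 0.3383]
0.52 178 [0.51   0.266  0.2802] [0.5298 0.3485 0.4211]
0.50 822 [0.49   0.2812 0.2328] [0.5099 0.3499 0.4849]
0.48 1261 [0.47   0.2836 0.2055] [0.49   0.3499 0.7047]
0.46 1476 [0.45   0.2834 0.2005] [0.47   0.3499 0.7117]
0.44 1234 [0.43   0.2833 0.2002] [0.45   0.3499 0.478 ]
0.42 632 [0.4106 0.2995 0.2175] [0.43   0.35   0.4764]
0.40 207 [0.39   0.2957 0.2708] [0.4097 0.35   0.4035]
0.38 234 [0.3701 0.2972 0.3366] [0.3899 0.3215 0.3785]
0.36 216 [0.3503 0.2999 0.3505] [0.3697 0.3174 0.3916]
0.34 113 [0.3329 0.3057 0.3629] [0.35   0.3175 0.3936]
```

Emit:
servo_tool([
  [85, 0, 0, -10, 0.1],
  [85, 0, 0, 0, 0.1],
])

```text
clock: 1.7
eef_pos: [0.2248, -0.4471, 0.2501]
tool_rot: [0.991, 0.131, 0.0, 0.001]
ft_force: [-1.0, 1.0, -0.2]
grip_width: 0.0847
grasp_force: 0.0
```

```bash
python3 - <<'E'
from h import *
o=status.get_obs();print(o["clock"],o["joint_pos"],o["tool_rot"],o["eef_pos"])
E
```

```text
1.7 [-1.10501045e+00  2.35970633e-01  2.70099610e-02  1.36036838e+00
 -5.08943310e-05  1.77404489e+00] [9.91396369e-01 1.30891939e-01 2.16825744e-04 7.01324302e-04] [ 0.22475346 -0.44714772  0.25006271]
```

Emit:
servo_tool([
  [85, 0, 0, 0, -0.188],
  [85, 0, 0, 0, -0.188],
  [85, 0, 0, 0, -0.188],
  [85, 0, 0, 0, -0.188],
  [85, 0, 0, 0, -0.188],
  [85, 0, 0, 0, -0.188],
  [85, 0, 0, 0, -0.188],
  [85, 0, 0, 0, -0.188],
  [85, 0, 0, 0, -0.188],
  [85, 0, 0, 0, -0.188],
  [85, 0, 0, 0, -0.188],
  [85, 0, 0, 0, -0.188],
  [85, 0, 0, 0, -0.188],
  [85, 0, 0, 0, -0.188],
  [85, 0, 0, 0, -0.188],
])

```text
clock: 3.58
eef_pos: [0.2246, -0.4467, 0.2493]
tool_rot: [0.029, 1.0, 0.0, -0.0]
ft_force: [-0.2, -1.1, -0.5]
grip_width: 0.085
grasp_force: 0.0
```

Emit:
servo_tool([
  [85, -21, 52, 0, 0],
  [85, -21, 52, 0, 0],
  [85, -21, 52, 0, 0],
  [85, -21, 52, 0, 0],
  [85, -21, 52, 0, 0],
  [85, -21, 52, 0, 0],
  [85, -21, 52, 0, 0],
  [85, -21, 52, 0, 0],
  [60, -21, 52, 0, 0],
  [60, -21, 52, 0, 0],
  [60, -21, 52, 0, 0],
  [60, -21, 52, 0, 0],
  [60, 0, 0, 50, 0],
  [60, 0, 0, 50, 0],
  [60, 0, 0, 20, 0],
  [60, 0, 0, 0, 0],
])

```text
clock: 5.58
eef_pos: [0.514, 0.1597, 0.1273]
tool_rot: [0.032, 0.999, -0.001, -0.002]
ft_force: [-0.1, -0.2, 0.7]
grip_width: 0.0601
grasp_force: 0.0
```

Emit:
servo_tool([
  [60, 7.5, 8, 0, -0.01],
  [60, 0, 0, 40, 0],
  [60, 0, 0, 40, 0],
  [50, 0, 0, 25, 0],
  [40, 0, 0, 10, 0],
  [30, 0, 0, 0, 0],
  [0, 0, 0, 0, 0],
  [0, 0, 0, 0, 0],
  [0, 0, 0, 0, 0],
  [0, 0, 0, 0, 0],
])

```text
clock: 6.82
eef_pos: [0.51, 0.1691, 0.0161]
tool_rot: [0.027, 1.0, 0.001, 0.002]
ft_force: [0.1, 0.3, 7.4]
grip_width: 0.0174
grasp_force: 60.9
```

Emit:
servo_tool([
  [0, 0, 0, -30, 0],
  [0, 0, 0, -40, 0],
  [0, 0, 0, -30, 0],
  [0, 0, 0, 0, 0],
  [0, 0, 0, 0, 0],
])

```text
clock: 7.45
eef_pos: [0.508, 0.1683, 0.1136]
tool_rot: [0.027, 1.0, -0.0, -0.0]
ft_force: [0.1, -0.5, -1.1]
grip_width: 0.0174
grasp_force: 60.1
```

```bash
python3 - <<'E'
from h import *
np.set_printoptions(precision=4,suppress=True)
o=status.get_obs();print(o["eef_pos"],o["grip_width"],o["grasp_force"])
ims=[]
for cam in("top","scene"):
    im,d=viewer.camera(cam)
    for l in("blade_tip","screwdriver","grip"):
        for r in viewer.spot_point(cam,l)[:2]: 
            px=r["pixel"];print(cam,l,r["p"],px,at_d(cam,px,d[int(px[0]),int(px[1])]),at_z(cam,px,.112))
    m=viewer.masks_of(cam,"screwdriver")
    if m:
        mk=m[0]["mask"];Q=cloud(cam,d,mk);print(m[0]["p"],mk.sum());
        Q=Q[np.argsort(Q[:,0])];print(Q[::max(1,len(Q)//12)],Q[-1])
    ims.append(im[160:320,220:460] if cam=="top" else im[150:310,240:480])
a=np.vstack(ims);save("lift",cv2.resize(a,None,fx=1.8,fy=1.8,interpolation=cv2.INTER_CUBIC))
E
```

```text
[0.508  0.1683 0.1136] 0.017393889554205594 60.06009221076965
top blade_tip 0.43 [246.2, 380.1] [ 0.5601 -0.018   0.0878] [ 0.5569 -0.0161  0.112 ]
top blade_tip 0.36 [206.1, 294.0] [0.6673 0.1683 0.0029] [0.6435 0.1586 0.112 ]
top screwdriver 0.35 [244.8, 380.7] [ 0.5625 -0.019   0.0914] [ 0.5597 -0.0174  0.112 ]
scene grip 0.39 [234.5, 376.7] [0.5439 0.0026 0.0884] [0.5235 0.0217 0.112 ]
```

View pics/lift.png

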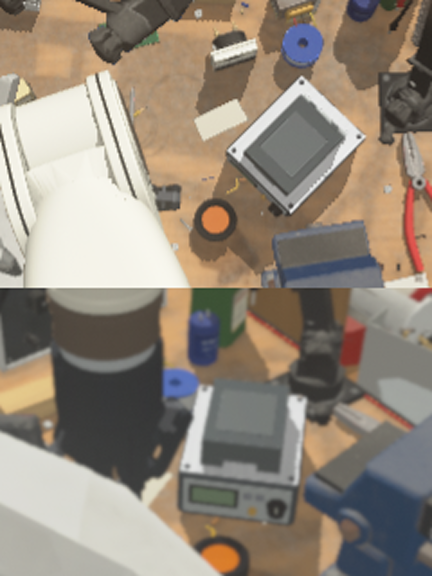

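In the lifted view, the blade shows between the arm and the desk at crop (133,83–120), which is top pixel (294,206). The tip is about 136 mm ahead of the TCP. I'll move it in front of the notch.

Emit:
servo_tool([
  [0, 36, -26, 0, 0],
  [0, 36, -26, 0, 0],
  [0, 0, 0, 0, 0.186],
  [0, 0, 0, 0, 0.186],
  [0, 0, 0, 0, 0.186],
  [0, 0, 0, 0, 0.186],
  [0, 0, 0, 30, 0],
  [0, 0, 0, 0, 0],
  [0, 0, 0, 0, 0],
])

```text
clock: 9.07
eef_pos: [0.4341, 0.1205, 0.0848]
tool_rot: [0.388, 0.922, 0.0, 0.0]
ft_force: [-1.0, 0.2, 0.3]
grip_width: 0.0174
grasp_force: 60.1
```

```bash
cat >> h.py <<'E'
np.set_printoptions(precision=4,suppress=True)
MX,MY,MYAW=.5697,-.0212,.768
def meter(p):  # world->meter mm
    c,s=np.cos(MYAW),np.sin(MYAW);d=np.array(p,float)-[MX,MY,0];return 1000*np.array([c*d[0]+s*d[1],-s*d[0]+c*d[1],d[2]])
def pose():
    o=status.get_obs();q=o["tool_rot"];return o["eef_pos"],2*np.arctan2(q[1],q[0]),o
E
python3 - <<'E'
from h import *
p,psi,o=pose();print(o["clock"],p,psi,meter(p))
ims=[]
for cam in("top","scene"):
    im,d=viewer.camera(cam)
    for l in("blade_tip","pry_edge"):
        for r in viewer.spot_point(cam,l)[:3]: 
            px=r["pixel"];print(cam,l,r["p"],px,at_d(cam,px,d[int(px[0]),int(px[1])]),meter(at_z(cam,px,.079)),meter(at_z(cam,px,.0675)))
    c=(slice(210,290),slice(310,420)) if cam=="top" else (slice(200,310),slice(310,420))
    ims.append(cv2.resize(im[c],(600,int(600*(c[0].stop-c[0].start)/110)),interpolation=cv2.INTER_CUBIC))
save("pre",cv2.resize(np.vstack(ims),(340,600)) if 0 else np.hstack([cv2.resize(ims[0],(400,291)),cv2.resize(ims[1],(400,400))[:291]]) if 0 else np.hstack([cv2.copyMakeBorder(cv2.resize(ims[0],(400,291)),0,109,0,0,0),cv2.resize(ims[1],(400,400))]))
E
```

```text
9.075 [0.4341 0.1205 0.0848] 2.3443949048138597 [  0.9259 196.1346  84.8391]
top blade_tip 0.66 [265.7, 361.7] [ 0.5288  0.0174 -0.0016] [-5.838  64.0916 79.    ] [-5.3693 62.9601 67.5   ]
top pry_edge 0.62 [257.4, 366.4] [0.5397 0.0099 0.0659] [-0.5561 44.7486 79.    ] [-0.0309 43.4102 67.5   ]
```

View pics/pre.png

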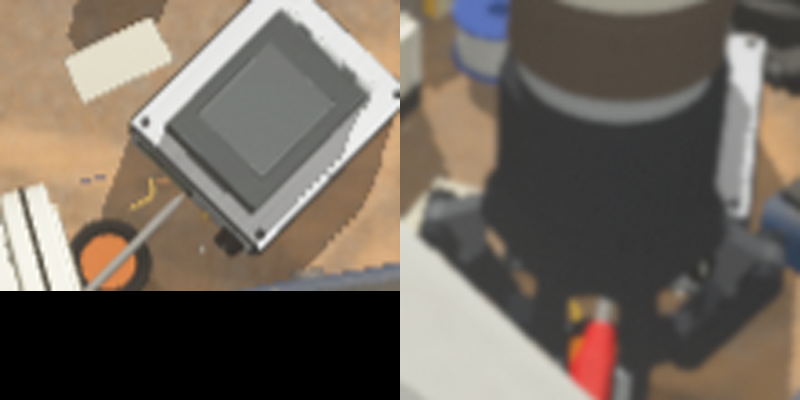

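The top view shows the blade tip at crop (185,196), with its line running to the middle of the cover's front wall. The meter-frame tip is about (-1.4,62). I'll advance over the front deck strip and feel for the deck height.

Emit:
servo_tool([
  [0, -15, 0, 0, 0],
  [0, 0, 0, 13, 0],
  [0, 0, 0, 0, 0],
  [0, 0, 0, 0, 0],
])

```text
clock: 9.88
eef_pos: [0.4439, 0.1096, 0.0708]
tool_rot: [0.388, 0.922, -0.0, -0.001]
ft_force: [-0.2, 0.1, 0.0]
grip_width: 0.0176
grasp_force: 60.1
```

```bash
cat > t.py <<'E'
from h import *
p,psi,o=pose();print(o["clock"],p,"psi %.4f"%psi,"m",meter(p),"F",o["ft_force"],"T",o["ft_torque"],"g",o["grip_width"])
E
python3 t.py
```

```text
9.875 [0.4439 0.1096 0.0708] psi 2.3442 m [  0.3322 181.4705  70.8295] F [-0.2487  0.0822  0.0373] T [ 0.029  -0.0294  0.002 ] g 0.017641903596622766
```

Emit:
servo_tool([
  [0, 0, 0, 2, 0],
  [0, 0, 0, 1, 0],
  [0, 0, 0, 1, 0],
  [0, 0, 0, 0, 0],
])

```text
clock: 10.38
eef_pos: [0.4443, 0.1098, 0.0673]
tool_rot: [0.388, 0.922, -0.0, -0.0]
ft_force: [-0.1, 0.2, -0.2]
grip_width: 0.0174
grasp_force: 60.1
```

```bash
python3 t.py
```

```text
10.375 [0.4443 0.1098 0.0673] psi 2.3445 m [  0.796  181.3016  67.2754] F [-0.0805  0.1873 -0.2371] T [-0.0005  0.0128 -0.0262] g 0.017421056480359264
```

Emit:
servo_tool([
  [0, 0, 0, 1, 0],
  [0, 0, 0, 1, 0],
  [0, 0, 0, 0, 0],
])

```text
clock: 10.75
eef_pos: [0.4444, 0.1097, 0.0653]
tool_rot: [0.388, 0.922, 0.0, 0.0]
ft_force: [0.2, 0.3, -0.4]
grip_width: 0.0175
grasp_force: 60.1
```

```bash
python3 t.py
```

```text
10.75 [0.4444 0.1097 0.0653] psi 2.3443 m [  0.84  181.223  65.297] F [ 0.236   0.3291 -0.3565] T [-0.034  -0.0214 -0.0524] g 0.01752755388320216
```

Emit:
servo_tool([
  [0, 0, 0, 1, 0],
  [0, 0, 0, 1, 0],
  [0, 0, 0, 0, 0],
])

```text
clock: 11.12
eef_pos: [0.4445, 0.1098, 0.0634]
tool_rot: [0.388, 0.922, 0.0, 0.0]
ft_force: [-0.3, 0.4, 2.6]
grip_width: 0.0173
grasp_force: 60.4
```

```bash
python3 t.py
```

```text
11.125 [0.4445 0.1098 0.0634] psi 2.3443 m [  0.9086 181.1936  63.4492] F [-0.2826  0.4355  2.6059] T [-0.0948 -0.0365  0.0232] g 0.017267689673400907
```

Emit:
servo_tool([
  [0, 0, 0, 1, 0],
  [0, 0, 0, 0, 0],
  [0, 0, 0, 0, 0],
])

```text
clock: 11.5
eef_pos: [0.4445, 0.1098, 0.0625]
tool_rot: [0.388, 0.922, 0.0, 0.0]
ft_force: [-1.0, 1.2, 2.7]
grip_width: 0.0176
grasp_force: 60.5
```

```bash
python3 t.py
```

```text
11.5 [0.4445 0.1098 0.0625] psi 2.3443 m [  0.9392 181.2007  62.4503] F [-1.0457  1.1918  2.6671] T [-0.1866 -0.0376  0.0279] g 0.017550005146183965
```

Contact shows at a TCP height of about 0.064. I'll raise by 4.5 mm and insert.

Emit:
servo_tool([
  [0, 0, 0, -4.5, 0],
  [0, 0, 0, 0, 0],
  [0, -6, 0, 0, 0],
  [0, -6, 0, 0, 0],
  [0, 0, 0, 0, 0],
  [0, 0, 0, 0, 0],
])

```text
clock: 12.25
eef_pos: [0.4527, 0.101, 0.0667]
tool_rot: [0.388, 0.922, -0.0, -0.0]
ft_force: [-0.0, 0.2, -1.5]
grip_width: 0.0175
grasp_force: 60.1
```

```bash
python3 t.py; python3 - <<'E'
from h import *
im,d=viewer.camera("top")
for l in("blade_tip","pry_edge"):
    for r in viewer.spot_point("top",l)[:2]: px=r["pixel"];print(l,r["p"],px,meter(at_z("top",px,.063)))
save("ins",cv2.resize(im[205:295,310:420],None,fx=6,fy=6,interpolation=cv2.INTER_CUBIC))
E
```

```text
12.25 [0.4527 0.101  0.0667] psi 2.3440 m [  0.7071 169.2058  66.6719] F [-0.0023  0.1944 -1.4933] T [-0.0302  0.0427  0.0043] g 0.017455654558942768
blade_tip 0.6 [256.8, 370.8] [-5.5239 35.383  63.    ]
pry_edge 0.67 [257.0, 367.5] [-0.876  40.6298 63.    ]
```

View pics/ins.png

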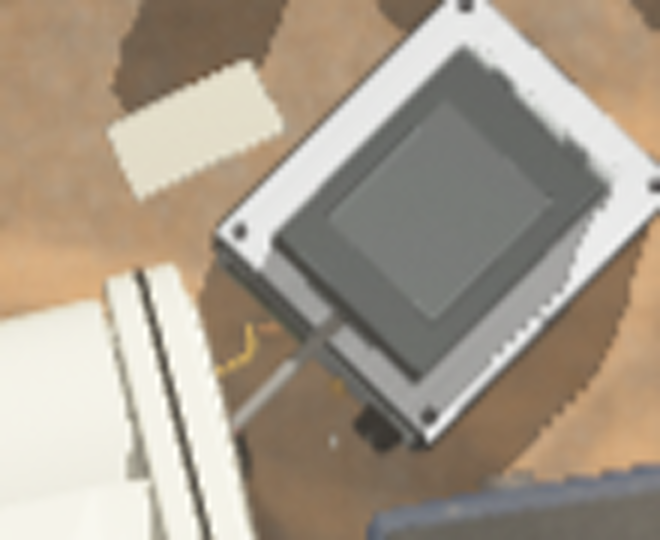

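The blade sits in the middle of the cover's front wall at (335,320) with no axial resistance. Now I'll pry along the hinge arc with the tip level.

Emit:
servo_tool([
  [0, 0, 0, -3, 0],
  [0, 0, 0, -3, 0],
  [0, -2.5, 0, -5.5, 0],
  [0, -2.5, 0, -5.5, 0],
  [0, -2.5, 0, -5.5, 0],
  [0, -2.5, 0, -5.5, 0],
  [0, -4.5, 0, -6, 0],
  [0, -4.5, 0, -6, 0],
  [0, -4, 0, -5.5, 0],
  [0, -4, 0, -5.5, 0],
  [0, 0, 0, 0, 0],
])

```text
clock: 13.78
eef_pos: [0.4725, 0.0814, 0.1184]
tool_rot: [0.388, 0.921, 0.0, 0.001]
ft_force: [0.7, 0.1, -1.8]
grip_width: 0.0175
grasp_force: 60.0
```

```bash
python3 t.py; cat > cov.py <<'E'
from h import *
im,d=viewer.camera("top");P=cloud("top",d,np.ones(d.shape,bool))
c,s=np.cos(MYAW),np.sin(MYAW);D=P-[MX,MY,0]
M=1000*np.c_[c*D[:,0]+s*D[:,1],-s*D[:,0]+c*D[:,1],D[:,2]]
M=M[(abs(M[:,0])<30)&(M[:,2]>65)&(M[:,2]<185)&(M[:,1]>-140)&(M[:,1]<60)]
for y in range(-140,60,10):
    q=M[abs(M[:,1]-y)<5]
    if len(q)>5: print(y+58,len(q),np.median(q[:,2])-63,q[:,2].max()-63)
np.save("last.npy",im)
E
python3 cov.py
```

```text
13.775 [0.4725 0.0814 0.1184] psi 2.3436 m [  1.3154 141.3343 118.3808] F [ 0.6965  0.0943 -1.8435] T [ 0.0274 -0.033  -0.0313] g 0.01750367555884334
-2 118 28.070639759295716 33.12930732484705
8 117 33.86375699417283 40.28198188362899
18 127 39.989943622587205 46.105365919116295
28 127 44.7731189593858 51.27069202527224
38 129 50.33841865975995 55.71795590496899
48 133 55.89108888024512 61.97736212607519
58 136 61.3374857683242 67.15281753847484
68 132 66.39574111608681 71.32328868057044
78 188 63.34519149797518 74.20399073075845
88 100 51.80917472524061 58.84427876391341
98 14 51.38252247576153 52.889213780531406
```

The cover is at about 29° as planned. I'll carry on.

Emit:
servo_tool([
  [0, -4.5, 0, -5, 0],
  [0, -4.5, 0, -5, 0],
  [0, -4.5, 0, -5, 0],
  [0, -4.5, 0, -4.5, 0],
  [0, -5, 0, -4, 0],
  [0, -5, 0, -4, 0],
  [0, -5, 0, -3.5, 0],
  [0, -5, 0, -3.5, 0],
  [0, -6.5, 0, 0, 0],
  [0, -6.5, 0, 0, 0],
  [0, -6.5, 0, 0, 0],
  [0, -6.5, 0, 0, 0],
  [0, 0, 0, 0, 0],
])

```text
clock: 15.45
eef_pos: [0.517, 0.0355, 0.1523]
tool_rot: [0.389, 0.921, -0.0, 0.0]
ft_force: [0.0, -0.8, -0.3]
grip_width: 0.0173
grasp_force: 60.1
```

```bash
python3 t.py;python3 cov.py
```

```text
15.45 [0.517  0.0355 0.1523] psi 2.3435 m [  1.4173  77.3957 152.3232] F [ 0.0313 -0.8269 -0.2921] T [0.0164 0.0553 0.0343] g 0.017297730679335786
-22 9 18.11872291685215 32.03905890189667
-12 14 51.004387089771456 66.79576449147731
-2 17 87.53286045283585 95.5383566516195
8 34 101.9143920541704 105.65222519636956
18 6 99.5163541460791 103.1627421879079
```

Emit:
servo_tool([
  [0, -7.5, 0, 0, 0],
  [0, -7.5, 0, 0, 0],
  [0, -7.5, 0, 0, 0],
  [0, -7.5, 0, 1, 0],
  [0, -7.5, 0, 1.5, 0],
  [0, -7, 0, 1.5, 0],
  [0, -5, 0, 3, 0],
  [0, -5, 0, 3, 0],
  [0, -3, 0, 1, 0],
  [0, 0, 0, 0, 0],
  [0, 0, 0, 0, 0],
])

```text
clock: 16.88
eef_pos: [0.5569, -0.0052, 0.1416]
tool_rot: [0.388, 0.922, -0.0, 0.001]
ft_force: [-0.8, 0.6, -1.4]
grip_width: 0.0172
grasp_force: 60.0
```

```bash
python3 t.py;python3 cov.py
```

```text
16.875 [ 0.5569 -0.0052  0.1416] psi 2.3443 m [  1.8433  20.3974 141.5827] F [-0.7844  0.6497 -1.4352] T [-0.0256  0.0008  0.0502] g 0.017184474853900202
```

Emit:
servo_tool([
  [0, 15, 0, 0, 0],
  [0, 30, 0, 0, 0],
  [0, 40, 0, 0, 0],
  [0, 45, 0, 0, 0],
  [0, 30, 0, 0, 0],
  [0, 0, 0, 0, -0.186],
  [0, 0, 0, 0, -0.186],
  [0, 0, 0, 0, -0.186],
  [0, 0, 0, 0, -0.186],
  [0, -29, 30, 0, 0],
  [0, -29, 30, 0, 0],
  [0, 0, 0, 0, 0],
  [0, 0, 0, 0, 0],
])

```text
clock: 18.55
eef_pos: [0.5044, 0.1662, 0.141]
tool_rot: [0.026, 1.0, -0.0, -0.001]
ft_force: [-0.4, -0.2, -1.4]
grip_width: 0.0176
grasp_force: 60.1
```

```bash
python3 t.py;python3 cov.py; python3 - <<'E'
from h import *
im=np.load("last.npy");save("open",cv2.resize(im[180:310,270:450],None,fx=4,fy=4,interpolation=cv2.INTER_CUBIC))
E
```

```text
18.55 [0.5044 0.1662 0.141 ] psi 3.0891 m [ 83.2246 180.1492 140.9799] F [-0.3624 -0.1895 -1.3818] T [-0.0207  0.0355  0.0089] g 0.01763971036418053
-62 68 83.22666802381337 86.6695285346799
-52 182 85.483362707585 90.86250109916628
-42 306 44.5572289906473 95.87956767908432
-32 225 18.161867516015818 98.89966255137841
-22 35 3.9623280259531413 10.991463695515947
-12 104 4.563238777675281 12.438186000021489
-2 120 7.552260761780204 13.753527509369874
28 6 5.001079598668639 8.433347713445443
38 59 4.532198404348961 17.535256633675573
48 97 15.087697033831489 21.315630763767132
58 108 16.229950865126398 23.037669278423635
68 103 13.959332245639317 21.504963498275217
78 61 5.117174126690003 19.01708595046253
```

View pics/open.png

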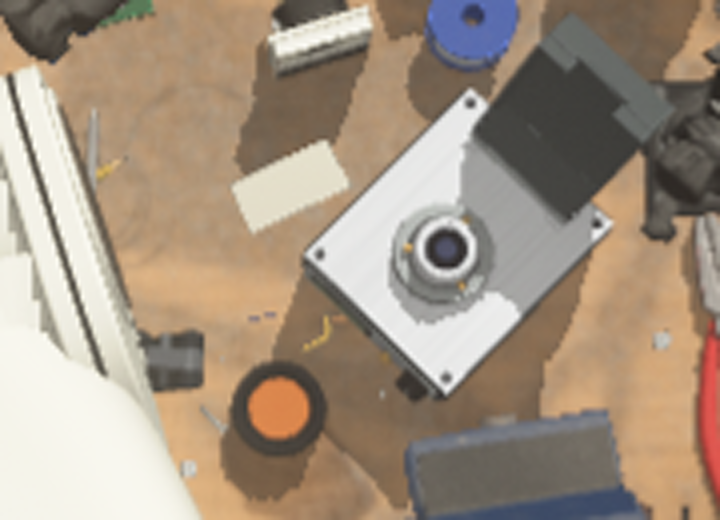

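The cover stands open at about 113°. The spigot is at crop (445,249), with pins at (408,247), (467,218) and (462,285). Next I'll lay the screwdriver down.

Emit:
servo_tool([
  [0, -3.5, 2, 0, 0],
  [0, 0, 0, 40, 0],
  [0, 0, 0, 40, 0],
  [0, 0, 0, 25, 0],
  [0, 0, 0, 10, 0],
  [0, 0, 0, 5, 0],
  [0, 0, 0, 3, 0],
  [0, 0, 0, 1.5, 0],
  [0, 0, 0, 0, 0],
])

```text
clock: 19.73
eef_pos: [0.5098, 0.1681, 0.0173]
tool_rot: [0.027, 1.0, 0.0, 0.0]
ft_force: [-0.2, -0.2, -1.3]
grip_width: 0.0175
grasp_force: 60.1
```

```bash
python3 t.py; python3 - <<'E'
from h import *
im,d=viewer.camera("top")
for l in("spigot_top","mount_axis","cell_top","filter_cell"):
    for r in viewer.spot_point("top",l)[:1]:
        px=r["pixel"];print(l,r["p"],px,*[at_z("top",px,z)[:2] for z in(.08,.058,.024,0)])
for p in((241.9,380.9),):print(at_z("top",p,.08))
for u,v in((408,247),(467,218),(462,285)):
    p=at_z("top",((v+.5)/4-.5+180,(u+.5)/4-.5+270),.0725);print("pin",p)
m=viewer.masks_of("top","filter_cell")[0]["mask"];Q=cloud("top",d,m);T=Q[Q[:,2]>.015];print("cell",T.mean(0),cv2.minEnclosingCircle((T[:,:2]*1000).astype(np.float32)))
hsv=cv2.cvtColor(im,cv2.COLOR_RGB2HSV);o=(hsv[...,0]>5)&(hsv[...,0]<18)&(hsv[...,1]>170)&(hsv[...,2]>150)
o[:260]=0;o[:,:325]=0;o[:,360:]=0;o[300:]=0
a=np.argwhere(o);print("orange",len(a),a.mean(0),at_z("top",a.mean(0),.024))
E
```

```text
19.725 [0.5098 0.1681 0.0173] psi 3.0883 m [ 88.4487 177.7906  17.3192] F [-0.1933 -0.2428 -1.3298] T [ 0.0019  0.0142 -0.0069] g 0.017466171577295523
spigot_top 0.76 [243.3, 379.8] [ 0.5673 -0.0182] [ 0.5704 -0.0199] [ 0.5752 -0.0226] [ 0.5786 -0.0245]
mount_axis 0.66 [240.9, 380.9] [ 0.5724 -0.0206] [ 0.5756 -0.0224] [ 0.5805 -0.0252] [ 0.584  -0.0271]
cell_top 0.89 [280.9, 338.4] [0.4901 0.07  ] [0.4916 0.0701] [0.4939 0.0702] [0.4956 0.0703]
filter_cell 0.84 [283.3, 338.0] [0.4851 0.0709] [0.4865 0.071 ] [0.4887 0.0712] [0.4903 0.0713]
[ 0.5702 -0.0206  0.08  ]
pin [ 0.5728 -0.0016  0.0725]
pin [ 0.5877 -0.0332  0.0725]
pin [ 0.5521 -0.0295  0.0725]
cell [0.4932 0.0686 0.0222] ((493.04779052734375, 68.81766510009766), 25.752338409423828)
orange 0 [nan nan] [nan nan nan]<stdin>:12: RuntimeWarning: Mean of empty slice.
  ret = um.true_divide(
```

Emit:
servo_tool([
  [0, 0, 0, 1, 0],
  [25, 0, 0, 0, 0],
  [45, 0, 0, 0, 0],
  [45, 0, 0, 0, 0],
  [45, 0, 0, 0, 0],
  [45, 0, 0, -30, 0],
  [60, 0, 0, -50, 0],
  [60, 0, 0, 0, 0.188],
  [60, 0, 0, 0, 0.188],
  [60, 0, 0, 0, 0.188],
  [60, 0, 0, 0, 0.188],
  [60, 0, 0, 0, 0.188],
  [60, 0, 0, 0, 0.188],
  [60, 0, 0, 0, 0.188],
  [60, 0, 0, 0, 0.188],
  [60, -49, -9, 0, 0],
  [60, -49, -9, 0, 0],
  [60, 0, 0, 0, 0],
])

```text
clock: 22.28
eef_pos: [0.4921, 0.067, 0.0957]
tool_rot: [0.703, 0.712, -0.001, -0.0]
ft_force: [0.2, 0.6, 0.1]
grip_width: 0.0599
grasp_force: 0.0
```

```bash
python3 t.py; python3 - <<'E'
from h import *
im,d=viewer.camera("top")
for m in viewer.masks_of("top","screwdriver")[:1]: Q=cloud("top",d,m["mask"]);print(m["p"],Q.min(0),Q.max(0),np.median(Q,0))
im,d=viewer.camera("scene")
for m in viewer.masks_of("scene","screwdriver")[:1]: Q=cloud("scene",d,m["mask"]);print("s",m["p"],Q.min(0),Q.max(0),np.median(Q,0))
E
```

```text
22.275 [0.4921 0.067  0.0957] psi 1.5836 m [  5.4793 117.3497  95.7146] F [0.2169 0.6465 0.1211] T [ 0.0104  0.0137 -0.0268] g 0.05992332523375516
0.79 [ 0.4739  0.1569 -0.003 ] [0.6351 0.1775 0.0245] [0.52   0.1654 0.0159]
```

The screwdriver is back where it was. Next is gripping the cell.

Emit:
servo_tool([
  [64, 2, 1, 0, 0],
  [64, 0, 0, 35, 0],
  [64, 0, 0, 25, 0],
  [64, 0, 0, 14, 0],
  [64, 0, 0, 10, 0],
  [64, 0, 0, 0, 0],
  [40, 0, 0, 0, 0],
  [40, 0, 0, 0, 0],
  [40, 0, 0, 0, 0],
])

```text
clock: 23.6
eef_pos: [0.4952, 0.0719, 0.0129]
tool_rot: [0.701, 0.713, 0.001, 0.001]
ft_force: [-0.3, 0.9, 5.5]
grip_width: 0.0505
grasp_force: 62.8
```

```bash
python3 t.py
```

```text
23.6 [0.4952 0.0719 0.0129] psi 1.5882 m [ 11.0252 118.7209  12.923 ] F [-0.2864  0.9192  5.4767] T [ 0.0368  0.228  -0.0201] g 0.050482607815942514
```

Emit:
servo_tool([
  [40, 0, 0, -15, 0],
  [40, 0, 0, -45, 0],
  [40, 0, 0, -45, 0],
  [40, 0, 0, 0, 0],
  [40, 0, 0, 0, 0],
])

```text
clock: 24.22
eef_pos: [0.4938, 0.0716, 0.1169]
tool_rot: [0.701, 0.713, -0.0, 0.0]
ft_force: [-0.7, 0.7, -0.1]
grip_width: 0.0499
grasp_force: 62.6
```

```bash
python3 t.py; python3 - <<'E'
from h import *
for cam in("top","scene"):
    im,d=viewer.camera(cam)
    for m in viewer.masks_of(cam,"filter_cell")[:1]: Q=cloud(cam,d,m["mask"]);print(cam,m["p"],m["mask"].sum(),m["pixel"],np.median(Q,0),Q.min(0),Q.max(0))
save("held",cv2.resize(im[200:350,300:460],None,fx=3.7,fy=3.7))
E
```

```text
24.225 [0.4938 0.0716 0.1169] psi 1.5882 m [  9.8456 119.507  116.9465] F [-0.7     0.7123 -0.0997] T [0.0368 0.0248 0.0204] g 0.04992736153268521
scene 0.71 660 [259.0, 363.7] [0.4926 0.0825 0.1236] [0.4666 0.0526 0.1033] [0.5164 0.0952 0.1345]
```

View pics/held.png

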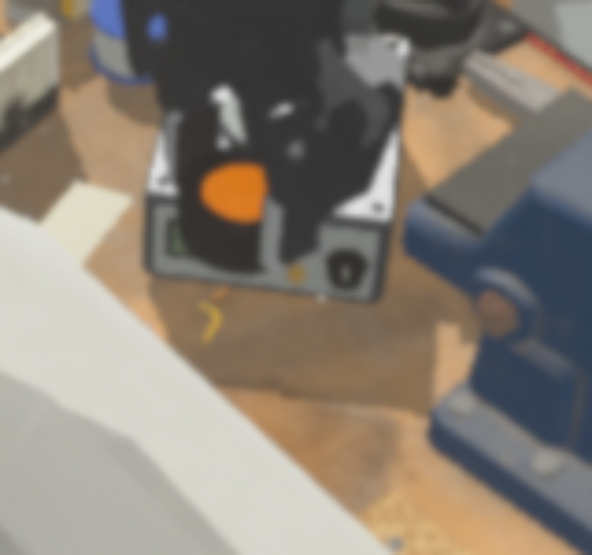

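The cell is held upright, with its orange glass at (235,190). From the depth, its axis lies about 2.5 mm toward tool -x of the TCP. I'll move it over the mount.

Emit:
servo_tool([
  [40, -30.5, 25, 0, 0],
  [40, -30.5, 25, 0, 0],
  [40, -30.5, 25, 0, 0],
  [40, 0, 0, 0, 0],
  [40, 0, 0, 15, 0],
  [40, 0, 0, 0, 0],
  [40, 0, 0, 0, 0],
])

```text
clock: 25.3
eef_pos: [0.5698, -0.0177, 0.1013]
tool_rot: [0.7, 0.714, -0.0, -0.001]
ft_force: [0.2, 0.6, -0.8]
grip_width: 0.0503
grasp_force: 62.6
```

```bash
python3 t.py; python3 - <<'E'
from h import *
im,d=viewer.camera("scene")
for m in viewer.masks_of("scene","filter_cell")[:1]: Q=cloud("scene",d,m["mask"]);print(m["p"],m["mask"].sum(),np.median(Q,0),Q.min(0),Q.max(0))
E
```

```text
25.3 [ 0.5698 -0.0177  0.1013] psi 1.5895 m [  2.5537   2.4363 101.328 ] F [ 0.2031  0.574  -0.8066] T [ 0.0493  0.0492 -0.005 ] g 0.05026286456699295
0.85 536 [ 0.5697 -0.0068  0.1094] [ 0.5452 -0.0382  0.0898] [0.5937 0.0066 0.1153]
```

Emit:
servo_tool([
  [40, -0.5, 0, 4, 0],
  [40, 0, 0, 4, 0],
  [40, 0, 0, 3, 0],
  [40, 0, 0, 2, 0],
  [40, 0, 0, 0, 0],
])

```text
clock: 26.02
eef_pos: [0.5708, -0.0186, 0.0886]
tool_rot: [0.701, 0.713, 0.0, -0.0]
ft_force: [0.9, 1.7, -1.9]
grip_width: 0.05
grasp_force: 62.6
```

```bash
python3 t.py
```

```text
26.025 [ 0.5708 -0.0186  0.0886] psi 1.5885 m [ 2.613   1.0921 88.6443] F [ 0.9278  1.6692 -1.8843] T [ 0.3037 -0.1126  0.025 ] g 0.049958799985285615
```

Emit:
servo_tool([
  [40, 0, 0, 2, 0],
  [40, 0, 0, 2, 0],
  [40, 0, 0, 0, 0],
])

```text
clock: 26.4
eef_pos: [0.5711, -0.0185, 0.0853]
tool_rot: [0.701, 0.713, 0.001, 0.0]
ft_force: [0.8, 3.5, 2.1]
grip_width: 0.0502
grasp_force: 63.0
```

```bash
python3 t.py
```

```text
26.4 [ 0.5711 -0.0185  0.0853] psi 1.5886 m [ 2.8973  0.9458 85.2805] F [0.7735 3.4657 2.0778] T [ 0.66   -0.0757 -0.01  ] g 0.050225507892373476
```

Emit:
servo_tool([
  [40, 1, 0.3, 0, 0],
  [40, 0, 0, 0, 0],
])

```text
clock: 26.65
eef_pos: [0.5712, -0.0184, 0.0852]
tool_rot: [0.701, 0.713, -0.0, 0.001]
ft_force: [-0.3, 0.2, 4.4]
grip_width: 0.0503
grasp_force: 63.0
```

```bash
python3 t.py
```

```text
26.65 [ 0.5712 -0.0184  0.0852] psi 1.5880 m [ 2.9777  0.9918 85.2283] F [-0.3272  0.1784  4.4137] T [ 0.1198  0.147  -0.0063] g 0.05025647039242054
```

Emit:
servo_tool([
  [40, 0, 0, 1, 0],
  [40, 0, 0, 0, 0],
])

```text
clock: 26.9
eef_pos: [0.5712, -0.0184, 0.0851]
tool_rot: [0.701, 0.713, 0.0, 0.001]
ft_force: [-1.9, 0.9, 9.0]
grip_width: 0.0501
grasp_force: 63.7
```

```bash
python3 t.py
```

```text
26.9 [ 0.5712 -0.0184  0.0851] psi 1.5879 m [ 2.9961  0.9485 85.0704] F [-1.9235  0.8522  9.0132] T [ 0.0613  0.5469 -0.0292] g 0.05006803515431201
```

It's resting on the pins under about 9 N. I'll turn it about the cell's axis in small steps and watch z.

Emit:
servo_tool([
  [40, 0, -0.27, -0.4, -0.12],
  [40, 0, -0.27, 0, -0.12],
  [40, 0, -0.27, 0, -0.12],
])

```text
clock: 27.28
eef_pos: [0.571, -0.0183, 0.0851]
tool_rot: [0.56, 0.828, 0.0, 0.001]
ft_force: [0.0, 0.8, 5.1]
grip_width: 0.0502
grasp_force: 63.2
```

```bash
python3 t.py
```

```text
27.275 [ 0.571  -0.0183  0.0851] psi 1.9518 m [ 2.9389  1.1806 85.0992] F [0.0012 0.7747 5.1351] T [ 0.2164 -0.0619 -0.033 ] g 0.0502245042720617
```

Emit:
servo_tool([
  [40, 0, -0.27, 0, -0.12],
  [40, 0, -0.27, 0, -0.12],
  [40, 0, -0.27, 0, -0.12],
])

```text
clock: 27.65
eef_pos: [0.5689, -0.0189, 0.0834]
tool_rot: [0.403, 0.915, -0.001, -0.0]
ft_force: [-0.6, -0.5, -1.3]
grip_width: 0.0503
grasp_force: 62.6
```

```bash
python3 t.py
```

```text
27.65 [ 0.5689 -0.0189  0.0834] psi 2.3118 m [ 1.029   2.163  83.3932] F [-0.6169 -0.464  -1.2533] T [0.0563 0.0186 0.0163] g 0.05026772796173301
```

It has dropped and the force is gone, so it's keyed. I'll push down now.

Emit:
servo_tool([
  [40, 0, 0, 1.5, 0],
  [40, 0, 0, 1.5, 0],
  [40, 0, 0, 0, 0],
])

```text
clock: 28.02
eef_pos: [0.5691, -0.0186, 0.0807]
tool_rot: [0.405, 0.914, -0.0, -0.0]
ft_force: [1.0, 0.2, -0.5]
grip_width: 0.0503
grasp_force: 62.6
```

```bash
python3 t.py
```

```text
28.025 [ 0.5691 -0.0186  0.0807] psi 2.3072 m [ 1.4154  2.2716 80.7239] F [ 1.0264  0.2002 -0.46  ] T [-0.008   0.0095  0.0341] g 0.050274754424179266
```

Emit:
servo_tool([
  [40, 0, 0, 1.5, 0],
  [40, 0, 0, 1.5, 0],
  [40, 0, 0, 1.5, 0],
  [40, 0, 0, 0, 0],
])

```text
clock: 28.52
eef_pos: [0.5696, -0.0185, 0.0771]
tool_rot: [0.405, 0.914, 0.0, 0.0]
ft_force: [-1.7, -0.3, 3.8]
grip_width: 0.0498
grasp_force: 63.1
```

```bash
python3 t.py
```

```text
28.525 [ 0.5696 -0.0185  0.0771] psi 2.3082 m [ 1.7766  2.0174 77.0838] F [-1.6661 -0.2709  3.7672] T [-0.0748  0.3852 -0.0185] g 0.04980772168280711
```

Emit:
servo_tool([
  [40, 0, 0, 1.5, 0],
  [40, 0, 0, 1, 0],
  [40, 0, 0, 0, 0],
  [40, 0, 0, 0, 0],
])

```text
clock: 29.02
eef_pos: [0.5696, -0.0185, 0.0759]
tool_rot: [0.405, 0.914, 0.0, 0.001]
ft_force: [-5.5, 0.6, 12.5]
grip_width: 0.0501
grasp_force: 64.0
```

```bash
python3 t.py
```

```text
29.025 [ 0.5696 -0.0185  0.0759] psi 2.3082 m [ 1.7779  2.013  75.9054] F [-5.5363  0.6426 12.4983] T [-0.0707  1.0591 -0.0203] g 0.05014978183114527
```

Emit:
servo_tool([
  [40, 0, 0, 1, 0],
  [40, 0, 0, 0.5, 0],
  [40, 0, 0, 0, 0],
  [40, 0, 0, 0, 0],
])

```text
clock: 29.52
eef_pos: [0.5696, -0.0185, 0.0759]
tool_rot: [0.405, 0.914, 0.0, 0.001]
ft_force: [-9.1, 0.4, 20.1]
grip_width: 0.0502
grasp_force: 64.8
```

```bash
python3 t.py
```

```text
29.525 [ 0.5696 -0.0185  0.0759] psi 2.3082 m [ 1.8021  1.9891 75.8558] F [-9.0668  0.4005 20.1338] T [-0.0735  1.7189 -0.0386] g 0.050213604696865935
```

The descent stopped 9.4 mm below the pin level with the force rising, so the cell is home. I'll relieve the sideways load and confirm.

Emit:
servo_tool([
  [40, 0.5, -0.6, 0, 0],
  [40, 0.4, -0.4, -0.4, 0],
  [40, 0, 0, 0, 0],
  [40, 0, 0, 0, 0],
])

```text
clock: 30.02
eef_pos: [0.5696, -0.0185, 0.0759]
tool_rot: [0.405, 0.914, 0.001, 0.002]
ft_force: [-4.5, -0.6, 15.8]
grip_width: 0.05
grasp_force: 64.2
```

```bash
python3 t.py; python3 - <<'E'
from h import *
im,d=viewer.camera("scene")
for m in viewer.masks_of("scene","filter_cell")[:1]: Q=cloud("scene",d,m["mask"]);print(m["p"],m["mask"].sum(),Q.min(0),Q.max(0))
im2,d=viewer.camera("top")
save("fin",np.hstack([cv2.resize(im[170:320,290:450],(427,400)),cv2.resize(im2[160:310,270:420],(373,373),interpolation=cv2.INTER_CUBIC)[:400] if 0 else cv2.resize(im2[160:310,280:420],(373,400))]))
E
```

```text
30.025 [ 0.5696 -0.0185  0.0759] psi 2.3083 m [ 1.7577  1.9962 75.8809] F [-4.4636 -0.5731 15.7635] T [-0.0958  0.8915 -0.0235] g 0.050023753956033784
0.88 767 [ 0.5445 -0.049   0.0576] [0.625  0.006  0.0905]
```

View pics/fin.png

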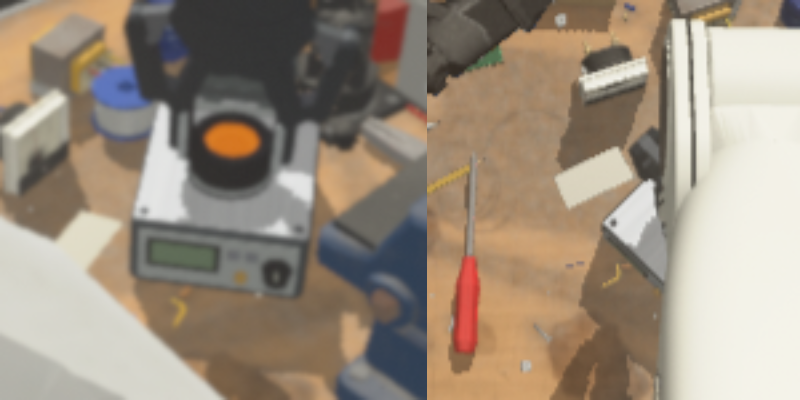

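The cell sits low on the mount with its glass at (232,140), and the screwdriver lies back in its place at (467,270). Everything else is undisturbed, so I'm handing the job in.

```bash
python3 -c "
from workcell import bot
print(bot.job_done())"
```

```text
the job is handed in; nothing more can be done
None
```

The job is handed in at about 30 s: cover at about 113° when last measured, screwdriver back in its place on the desk, and the filter cell keyed, home and still gripped with about 16 N of push; no pass or fail verdict came back.

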